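Find the thick filling tube and clip it on the rack

TASK

One of the three lidded compartments of the steel station holds the thick (28 mm) white filling tube; the other two hold thinner ones. Open the lids one after another until you find it, take it out and snap it sideways into both spring clips of the sloping rack, fully home on its rests and held by both clips. Lids may be left open or shut; do not disturb the bottle, the cups or the plate of biscuits.

Things in the scene. Friction and masses are not known exactly. Their poses are not given: they have to be found in the camera images.
- station: Fixed steel station of 3 lidded compartments, 150 (x) by 343 (y) by 49 mm high plus lids. Origin: centre of its underside, on the table; z up, x from its front (robot side) to the hinges at the back, y to its left. Each compartment holds one 120 mm long smooth white plastic tube lying along x; which holds which changes every time. No tube pose is given: look in, or feel the thickness with the gripper.
- bay_left_in (a point): Centre of the left compartment's floor, 3 mm above the table, 112 mm to the left (station y) of the middle one; axes as the station's. Inside 144 (x) by 104 mm (y), walls 3 mm, rim 46 mm above this point. The tube's middle lies above this point to within 5 mm along x, 1 mm along y.
- bay_mid_in (a point): The same for the middle compartment. The tubes are 16 mm (40 g), 20 mm (60 g) and 28 mm (80 to 170 g) thick; their axes lie 20, 23 and 29 mm above the floor point. The 28 mm one is wanted.
- bay_right_in (a point): The same for the right compartment, 112 mm to the right. In each, two V-shaped supports (45 degree faces, 8 mm thick, 42 mm in front of and behind the floor point, up to 30 mm above it) carry the tube, the V's bottom line 9 mm above the floor; between them the floor is free for fingers.
- bed: Sloping bed of the fixed grey rack (foot 130 by 150 mm): origin at the centre of the bed's surface, 95 mm above the table; 90 (x, up the slope) by 150 mm (y, level). z = its outward normal, leaning 35 degrees from vertical to the rack's front, the robot side. Two clips 14 mm wide stand at y = +40 and -40 mm; between them only two thin pins stand on the bed.
- seat (a point): Where the middle of the 28 mm tube's axis lies when fully home: 28 mm above the bed's origin along bed z; axes as the bed's. The tube then lies along y. It goes in sideways, straight along -z: the lips touch it about 22 mm before home, it snaps past them with some 10 to 20 N in all, then stops on solid V-shaped rests. Free along y within 10 mm.
- lid_left (a joint): Opening angle of the left compartment's lid, rad: 0 shut, up to 2.2 laid back. Light lid (0.18 kg) on a stiff hinge (0.2 N m) without latch; it stays where it is left.
- lid_left_handle (a point): Middle of the round bar handle (11 mm thick, 56 mm long along the station's y, 40 mm free between its two 8 mm legs, its axis 35 mm above the lid, 12 mm behind the lid's front edge) on the left lid. Its z is the lid's outward normal. The lid is a 150 by 110 by 6 mm steel plate.
- lid_left_hinge (a point): Middle of the left lid's hinge line, which runs along the station's y at the back rim, 49 mm above the table. The handle's bar is 138 mm in front of it and 41 mm above it when shut, and swings up and backwards about it.
- lid_mid (a joint): Opening angle of the middle compartment's lid, rad: 0 shut, up to 2.2 laid back. Light lid (0.18 kg) on a stiff hinge (0.2 N m) without latch; it stays where it is left.
- lid_mid_handle (a point): Middle of the round bar handle (11 mm thick, 56 mm long along the station's y, 40 mm free between its two 8 mm legs, its axis 35 mm above the lid, 12 mm behind the lid's front edge) on the middle lid. Its z is the lid's outward normal. The lid is a 150 by 110 by 6 mm steel plate.
- lid_mid_hinge (a point): Middle of the middle lid's hinge line, which runs along the station's y at the back rim, 49 mm above the table. The handle's bar is 138 mm in front of it and 41 mm above it when shut, and swings up and backwards about it.
- lid_right (a joint): Opening angle of the right compartment's lid, rad: 0 shut, up to 2.2 laid back. Light lid (0.18 kg) on a stiff hinge (0.2 N m) without latch; it stays where it is left.
- lid_right_handle (a point): Middle of the round bar handle (11 mm thick, 56 mm long along the station's y, 40 mm free between its two 8 mm legs, its axis 35 mm above the lid, 12 mm behind the lid's front edge) on the right lid. Its z is the lid's outward normal. The lid is a 150 by 110 by 6 mm steel plate.
- lid_right_hinge (a point): Middle of the right lid's hinge line, which runs along the station's y at the back rim, 49 mm above the table. The handle's bar is 138 mm in front of it and 41 mm above it when shut, and swings up and backwards about it.
- jaw_left_up (a joint): Spring jaw with a round lip 8 mm thick; when empty the lips' centres stand 10 mm above the seat point (bed z) and 13.8 mm either side (bed x), leaving a 20 mm mouth that opens along z; the jaws reach 14 mm above the seat point and 22 mm either side. Swing of the upper spring jaw of the left clip (y = +40 mm), rad: 0 empty, about 0.03 with the 28 mm tube home, 0.12 as it snaps past.
- jaw_left_low (a joint): Swing of the lower spring jaw of the left clip (y = +40 mm), rad: 0 empty, about 0.03 with the 28 mm tube home, 0.12 as it snaps past.
- jaw_right_up (a joint): Swing of the upper spring jaw of the right clip (y = -40 mm), rad: 0 empty, about 0.03 with the 28 mm tube home, 0.12 as it snaps past.
- jaw_right_low (a joint): Swing of the lower spring jaw of the right clip (y = -40 mm), rad: 0 empty, about 0.03 with the 28 mm tube home, 0.12 as it snaps past.
- pin_left (a joint): Sink of the left feeler pin (8 mm thick, at y = +24 mm of the seat, lightly sprung, under 1 N), m: 0 when empty, 0.005 with the tube home.
- pin_right (a joint): Sink of the right feeler pin (8 mm thick, at y = -24 mm of the seat, lightly sprung, under 1 N), m: 0 when empty, 0.005 with the tube home.
- bottle: Bystander: clear water bottle, 66 mm across, 210 mm tall, origin under its centre.
- cups: Bystander: upside-down stack of white cups, 77 mm across, 75 mm tall, origin under its centre.
- plate: Bystander: paper plate of biscuits, 140 mm across, 30 mm tall, origin under its centre.
Mind the look-alikes: they are no part of the job. What is meant by the part that bears bed is not orange, and is the smaller of those in its own colour.

How it is judged:
On the way, in this order (a step that is already met when the one before it is completed fails the run):
1. a lid has been swung open (value of joint any of lid_left, lid_mid, lid_right above 0.8 rad), for 0.1 s.
2. the thick tube is snapped home in both clips (value of joint jaw_left_up between 0.008 and 0.075 rad and value of joint jaw_left_low between 0.008 and 0.075 rad and value of joint jaw_right_up between 0.008 and 0.075 rad and value of joint jaw_right_low between 0.008 and 0.075 rad and value of joint pin_left between 0.0035 and 0.0065 m and value of joint pin_right between 0.0035 and 0.0065 m), for 0.2 s.
At the end, for the whole second after the job is handed in: The thick tube rests in both clips: every jaw is held 0.008 to 0.075 rad open by it and both feeler pins are sunk 3.5 to 6.5 mm and still; bottle, cups and plate stand upright within 30 mm of where they were; lids in any position (all of step 2 and velocity of joint pin_left between -0.01 and 0.01 m/s and velocity of joint pin_right between -0.01 and 0.01 m/s and distance of each of bottle, cups, plate from where it was at the start of the episode below 0.03 m and angle between each of bottle, cups, plate's own z axis and vertical below 0.2 rad); the robot touches nothing.
It fails at once if the bottle was pushed more than 30 mm or tipped (distance of bottle from where it was at the start of the episode above 0.03 m or angle between bottle's own z axis and vertical above 0.2 rad).
It fails at once if the cups was pushed more than 30 mm or tipped (distance of cups from where it was at the start of the episode above 0.03 m or angle between cups's own z axis and vertical above 0.2 rad).
It fails at once if the plate was pushed more than 30 mm or tipped (distance of plate from where it was at the start of the episode above 0.03 m or angle between plate's own z axis and vertical above 0.2 rad).
It also fails if it takes over 72 s, if anything falls off the work surface, if the arm or the gripper's body presses on something with over 40 N, if the wrist force passes 120 N, or if a joint passes its speed limit or range.

ROBOT

A 6-joint arm with a two-finger parallel gripper is mounted at the origin on the work surface. World frame = base frame: x ahead of the robot, y to its left, z up, the work surface at z = 0. Lengths are in m, angles in rad, forces in N, time in s.
With the tool pointing down it reaches from about 0.3 to 0.875 m from the base axis. Payload 6.4 kg.
Tool frame: the origin (TCP) lies between the finger pads; the fingertips stand ctrl.tip_reach ahead of it and the grasp point (between the pads) lies 11 mm behind it (ctrl.tip_reach is the distance from the TCP to the fingertips, in m); z points along the fingers, x is the direction in which the jaws open and shut, and the axes are right-handed (so a half turn about z gives the same grasp; the last joint's range is limited). The gripper opens to 85 mm and grips with 20 to 120 N. Pads are 22 mm wide; open, the fingers measure 114 mm over their backs; the gripper's body (76 mm by 85 mm) begins 54 mm behind the grasp point. The pads swing forward as they close: fully open they stand 13 mm farther back than shut.
Start: joints at [-1.355, 0.181, 1.607, -0, 1.354, -0.206], TCP at [0.235, -0.525, 0.239] pointing down, gripper open.
Joint ranges: [-2.99, 2.99], [-0.89, 2.07], [0.3, 2.58], [-1.14, 4.28], [0, 2.63], [-3.12, 3.12]. Speed limits (rad/s): [2.57, 2.57, 3.01, 3.14, 3.14, 3.14].

INTERFACE

Orientations are given as a unit quaternion [w, x, y, z].
In Python, from bench import telemetry, viewer, ticket, nets, ctrl gives the robot as it stands.
- The arm moves only by the tool step_arm, never from a script. Its argument "plan" is a list of rows, each a list of 2 entries, a list of its own where there are three numbers: the shift along the tool's x, y, z in m, then the turn, a rotation vector about the tool's x, y, z in degrees. A call has 1 to 5 rows; each row is the pose to reach, as a shift and turn from the pose commanded when the call began, along the tool's axes at that moment; what a row does not reach only later rows make up. A row lasts 1/10 s, in which the tool goes at most 50 mm and 8.59 degrees, less where a joint would pass 70% of its speed; a pose out of reach is approached as far as the arm can. A call with a gripper value outside its range is refused whole. "fingers" is the opening in per cent of the stroke, from 0 (shut) to 100 (fully open), set as the call begins (left out, the last holds). The fingers move at their own pace and stop on an object; the grip force is fixed at half the most. Time passes only in rows, so rows that repeat a pose let the fingers close. It gives the time, the measured TCP pose, the force and the opening at its end, in the units of the state.
- telemetry.get_obs(): the state, without advancing time (a new reading comes with each control period).
- viewer.camera(name): name is "scene" or "top" or "wrist"; returns the picture (480x640x3 uint8, red, green, blue); there is no depth.
- viewer.get_calibration(name): a dict with "K" (3x3 intrinsics, pixels), "dist" ([k1, k2, p1, p2, k3] as OpenCV has them; the pictures are not rectified), "origin" and "orientation" of the camera in the world. Camera axes: x right, y up, looking along -z (the intrinsics and any distortion apply to the point x, -y, -z); pixel columns grow to the right and rows downward; lengths in m; the calibration is good to about 2 mm. A picture is of the moment at which its call begins: read the wrist's pose just before it. get_calibration takes no time and is no camera call; for the wrist camera it gives the pose at the moment of the call.
- ticket.hand_in(): hands the job in, once; it reports no verdict.
Trained networks look in the newest picture that a camera, given by its name, has taken for a name from the list of things; names that differ only in an ending like _2 or _b are one class to them, and where a whole thing is asked for, a point or a joint stands for the part that bears it (a point fixed in the world has none). Each returns a list of dicts, best first, with "score" (0 to 1); they miss things now and then, are a little off and sometimes report something else, mostly with a low value. They report only what shows in the picture. A call takes as long as a camera call. They do not tell look-alikes from the thing itself.
- nets.boxes_of(thing, camera): "extent" ([left, top, right, bottom] in pixels, round what is visible of it).
The state is a dict: "time_s": time; "q": joint angles; "dq": joint speeds; "joint_efforts": joint torques, N m; "eef_pos": TCP position; "eef_rot": TCP orientation; "wrist_force": force on the tool from outside, world axes, zero at the start; "torque": the same for the moment, N m; "opening": opening from 0.0 (shut) to 1.0 (fully open).
Only numpy, scipy, OpenCV 4.12 (cv2) and the standard library are available. Lean on these libraries where they do the work, as an engineer would, in place of code of your own. Each camera call takes 0.05 s, during which the arm holds its last target.

## Working session

There is one attempt and no reset: what is moved stays moved. The work goes in short steps, Python scripts to look and compute and a tool call to move; the robot and the scene stay as the last step left them, time stands still between calls to the robot, and variables do not carry over. Pictures are saved under pics/ and viewed, and the job is handed in when it is done.

Besides the shell and the picture viewer there is one more tool, called after ">>>" by a JSON object that holds its "method" and its "body", one argument or row to a line. step_arm: Moves the arm, as the interface text tells. Its arguments: {"type":"object","properties":{"plan":{"type":"array"},"fingers":{"type":"number"}},"required":["plan"]}

```bash
ls; mkdir -p pics; python3 - <<'E'
from bench import telemetry, viewer, ticket, nets, ctrl
import cv2
print(telemetry.get_obs(), ctrl.tip_reach)
for n in ["scene","top","wrist"]:
    im=viewer.camera(n); cv2.imwrite(f"pics/{n}0.png",im[:,:,::-1]); print(n,viewer.get_calibration(n))
    for t in ["station","bed","bottle","cups","plate","lid_left_handle"]:
        try: print(t,nets.boxes_of(t,n))
        except Exception as e: print(t,e)
print(telemetry.get_obs()['time_s'])
E
```

```text
pics
{'time_s': 0.0, 'q': array([-1.35527269e+00,  1.81534564e-01,  1.60794789e+00, -1.71968884e-05,
        1.35381265e+00, -2.06310027e-01]), 'dq': array([ 8.85786633e-05, -1.54334982e-03, -1.18089640e-03, -5.39508859e-04,
        1.50065127e-04,  2.60893227e-04]), 'joint_efforts': array([-1.36330498e-03, -4.44872725e+01, -3.51343131e+01, -3.29919594e-04,
        9.14947770e-03,  3.46860546e-06]), 'eef_pos': array([ 0.23531823, -0.52408021,  0.23841684]), 'eef_rot': array([-5.93162545e-04,  8.39474966e-01, -5.43397697e-01, -6.10580789e-04]), 'wrist_force': array([0.35654162, 0.02024987, 0.08138609]), 'torque': array([ 0.0304033 , -0.0138524 , -0.02758404]), 'opening': 0.998628113614264} 0.008
scene {'K': array([[539.38937847,   0.        , 320.01936001],
       [  0.        , 539.38937847, 243.94017322],
       [  0.        ,   0.        ,   1.        ]]), 'dist': array([-0.08855241,  0.        ,  0.        ,  0.        ,  0.        ]), 'origin': array([1.2619464 , 0.61174139, 0.79866059]), 'orientation': array([0.33897666, 0.17556642, 0.43474321, 0.81564061])}
station [{'extent': 
[... 1857 characters left out ...]
'score': 0.63}]
lid_left_handle [{'extent': [161.5, 225.8, 204.9, 282.2], 'score': 0.62}, {'extent': [390.6, 251.3, 406.7, 259.8], 'score': 0.53}]
wrist {'K': array([[347.05380722,   0.        , 313.10779849],
       [  0.        , 347.05380722, 239.59194876],
       [  0.        ,   0.        ,   1.        ]]), 'dist': array([-0.04516593,  0.        ,  0.        ,  0.        ,  0.        ]), 'origin': array([ 0.29550202, -0.49791085,  0.37352203]), 'orientation': array([ 0.83204033, -0.11101858,  0.07241372, -0.53864646])}
station []
bed []
bottle []
cups [{'extent': [245.2, 4.1, 323.0, 101.6], 'score': 0.81}]
plate [{'extent': [0.0, 0.0, 93.6, 45.8], 'score': 0.89}]
lid_left_handle []
1.05
```

View pics/scene0.png

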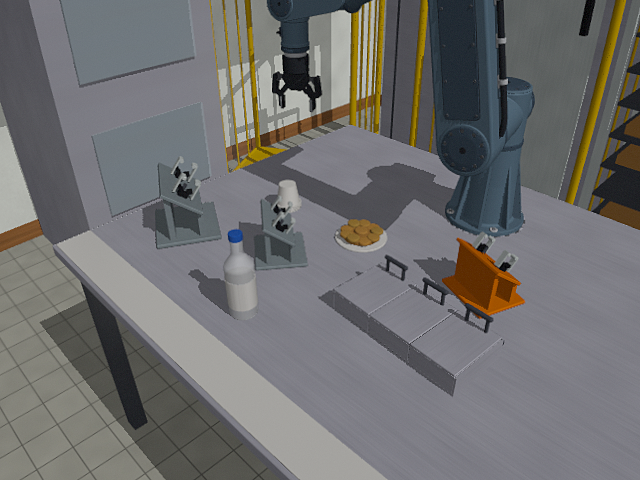

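View pics/top0.png

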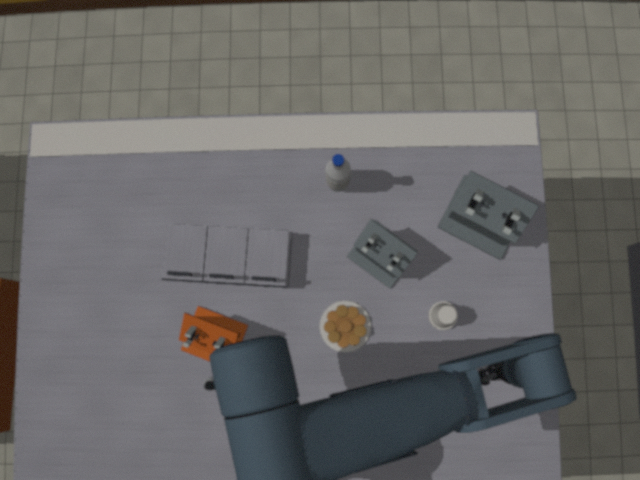

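View pics/wrist0.png

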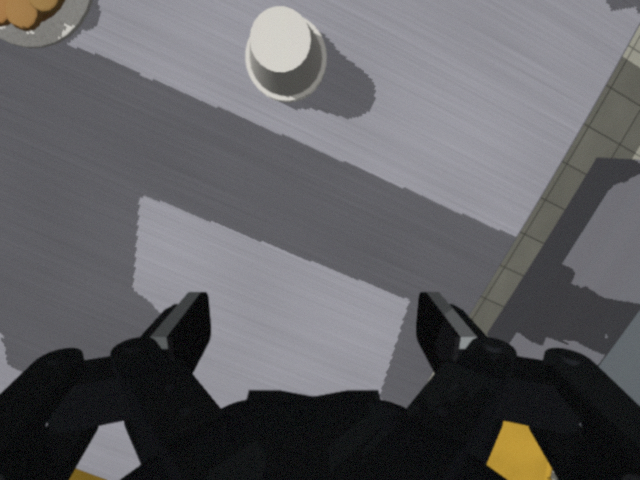

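The scene shows the grey rack (smaller) at about (280,235), a bigger grey look-alike at (187,205), an orange one at (485,275), and the station at (418,325). In the top view the station is at (228,255), the small grey rack at (383,252) and the robot's shoulder covers the bottom centre. I'll crop in for exact corners.

```bash
python3 - <<'E'
import cv2
t=cv2.imread('pics/top0.png'); s=cv2.imread('pics/scene0.png')
def crop(im,x0,y0,x1,y1,f,n):
    c=cv2.resize(im[y0:y1,x0:x1],None,fx=f,fy=f,interpolation=cv2.INTER_CUBIC); cv2.imwrite('pics/'+n,c)
crop(t,150,215,310,300,5,'c1.png'); crop(t,340,210,430,295,7,'c2.png')
crop(s,325,240,515,400,4,'c3.png'); crop(s,245,190,315,275,7,'c4.png')
E
```

```text
(no output)
```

View pics/c1.png

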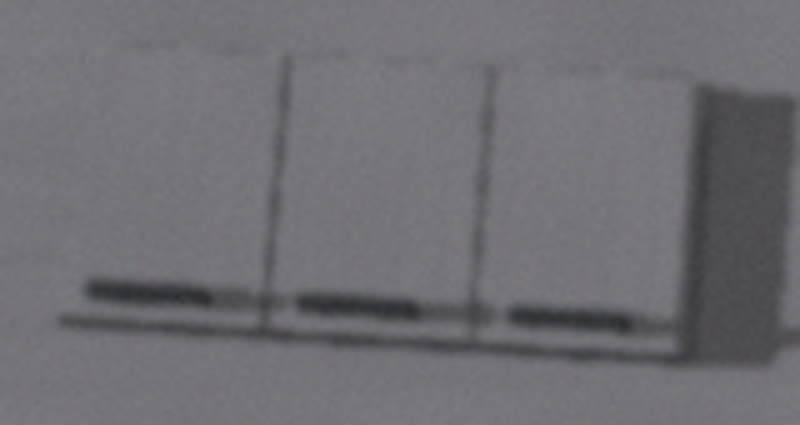

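View pics/c2.png

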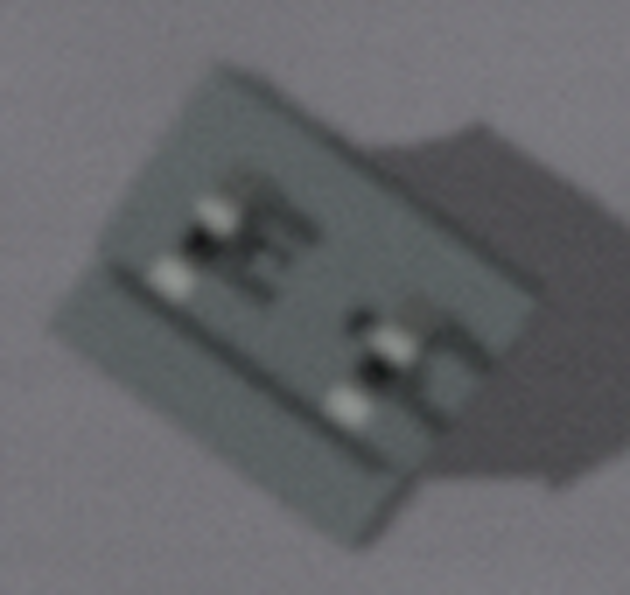

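View pics/c3.png

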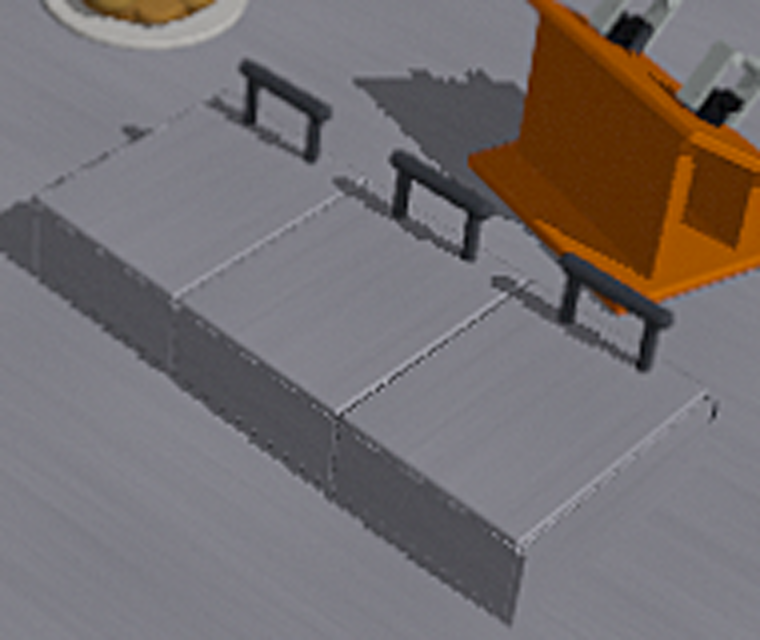

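View pics/c4.png

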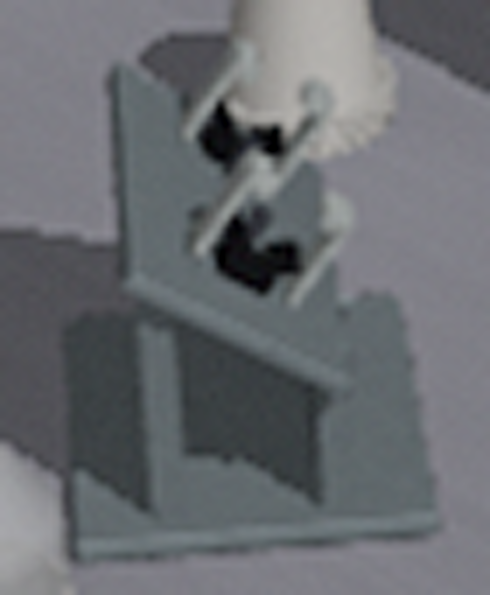

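```bash
cat > h.py <<'E'
import numpy as np, cv2
from scipy.spatial.transform import Rotation as R
from scipy.optimize import least_squares
def rot(q): return R.from_quat([q[1],q[2],q[3],q[0]]).as_matrix()
def proj(cal,P):
    P=np.atleast_2d(P); Rm=rot(cal['orientation']); F=np.diag([1,-1,-1.])
    pc=(P-cal['origin'])@Rm@F
    return cv2.projectPoints(pc.reshape(-1,1,3),np.zeros(3),np.zeros(3),cal['K'],cal['dist'])[0].reshape(-1,2)
def stT(p):  # x,y,yaw
    c,s=np.cos(p[2]),np.sin(p[2]); return np.array([[c,-s,0],[s,c,0],[0,0,1]]),np.array([p[0],p[1],0])
def bedT(p):
    Rz,_=stT(p); a=np.radians(35)
    B=np.column_stack([[np.cos(a),0,np.sin(a)],[0,1,0],[-np.sin(a),0,np.cos(a)]])
    return Rz@B,np.array([p[0],p[1],0.095])
E
python3 - <<'E'
from h import *
from bench import viewer
ct,cs=viewer.get_calibration('top'),viewer.get_calibration('scene')
# station
hz=49e-3+.041
def H(y): return [[.075-.138,y+.028,hz],[.075-.138,y-.028,hz]]
P=np.array(H(.112)+H(0)+H(-.112))
t=np.array([(87,290),(210,297),(298,303),(418,308),(510,317),(632,321)])/5+[150,215]
s=np.array([(668,320),(565,262),(485,212),(397,160),(327,115),(243,68)])/4+[325,240]
def res(p):
    Rm,o=stT(p); W=P@Rm.T+o
    return np.r_[(proj(ct,W)-t).ravel(),(proj(cs,W)-s).ravel()]
r=least_squares(res,[.45,.2,0]); print('station',r.x,np.round(r.fun.reshape(-1,2),1).tolist())
ps=r.x
L=np.array([[.0138,.04,.038],[-.0138,.04,.038],[.0138,-.04,.038],[-.0138,-.04,.038]])
t2=np.array([(215,215),(170,275),(395,340),(348,408)])/7+[340,210]
for s2 in ([(262,175),(338,215),(243,58),(315,97)],[(338,215),(315,97),(262,175),(243,58)]):
    s2=np.array(s2)/7+[245,190]
    def res2(p):
        Rm,o=bedT(p); W=L@Rm.T+o
        return np.r_[(proj(ct,W)-t2).ravel(),(proj(cs,W)-s2).ravel()]
    r=least_squares(res2,[.4,-.2,-.6]); print('bed',r.x,r.cost,np.round(r.fun.reshape(-1,2),1).tolist())
    if r.cost<100: pb=r.x
np.save('poses.npy',np.array([ps,pb]))
for n,cal in(('top',ct),('scene',cs)):
    im=cv2.imread(f'pics/{n}0.png')
    f=3; 
    Rm,o=stT(ps); Rb,ob=bedT(pb)
    pts=[]
    box=np.array([[x,y,z] for z in(0,.052) for x in(-.075,.075) for y in(-.1715,.1715)])@Rm.T+o
    bb=np.array([[x,y,0] for x in(-.045,.045) for y in(-.075,.075)])@Rb.T+ob
    im=cv2.resize(im,None,fx=f,fy=f)
    for q in proj(cal,np.r_[box,bb,P@Rm.T+o,L@Rb.T+ob]): cv2.circle(im,tuple(int(v*f+f/2) for v in q),3,(0,0,255),-1)
    x0,y0=((150,150) if n=='top' else (240,180))
    cv2.imwrite(f'pics/ov_{n}.png',im[y0*f:(y0+200)*f,x0*f:(x0+266)*f])
E
```

```text
station [ 0.53064023  0.14411074 -0.07295356] [[0.9, -0.1], [-2.8, -0.2], [0.6, -0.2], [-2.3, -0.0], [0.5, -0.6], [-2.6, -0.2], [-1.6, -1.3], [0.9, -0.7], [-1.0, -1.3], [0.3, -0.7], [-1.8, -1.1], [0.7, -0.4]]
bed [ 0.53048465 -0.27967426 -0.64778302] 3.9149030725587233 [[-0.8, 0.3], [0.2, -0.3], [-0.9, 0.7], [0.1, -1.1], [0.3, -0.5], [-0.9, -1.4], [0.5, 0.0], [-0.6, -0.8]]
bed [ 0.53257115 -0.27613856 -0.44224641] 361.12707368951595 [[-3.1, 2.7], [-0.5, 2.9], [-0.0, -2.4], [2.6, -3.4], [-7.0, -6.3], [5.5, 14.5], [-5.2, -15.9], [6.4, 4.7]]
```

View pics/ov_top.png

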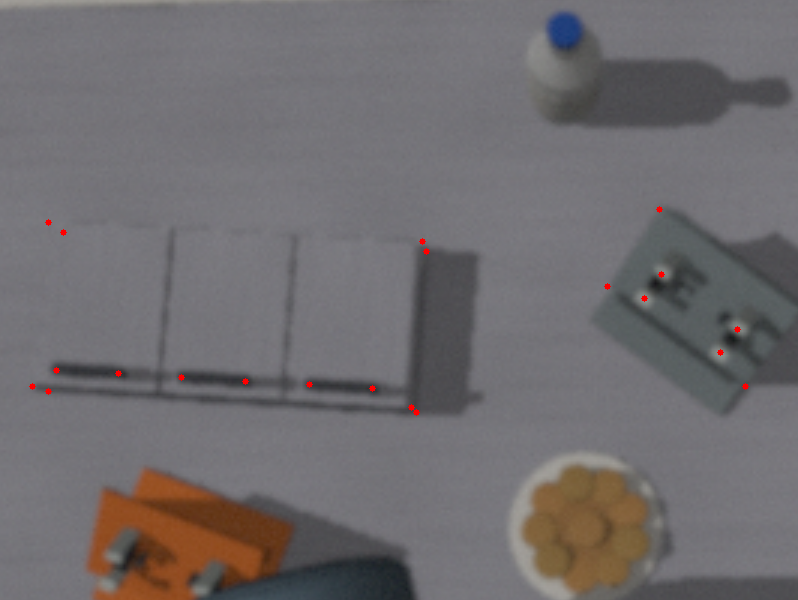

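View pics/ov_scene.png

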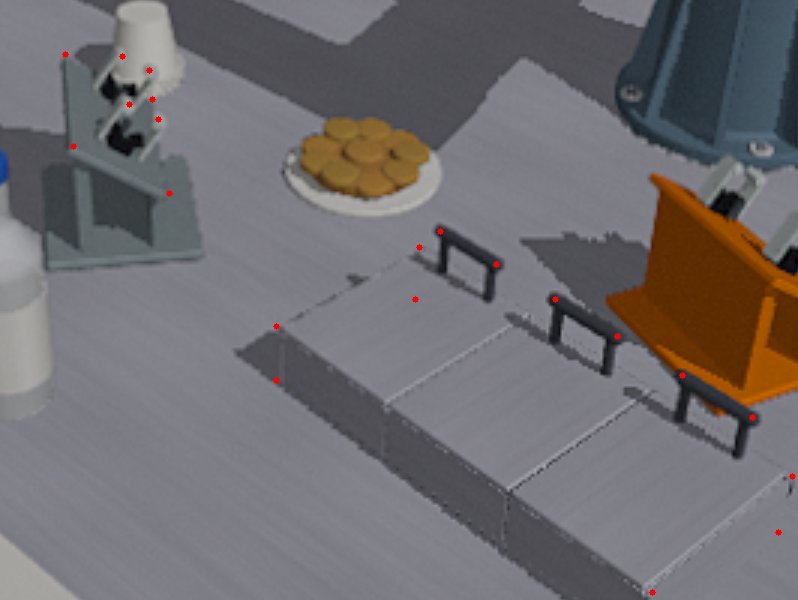

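```bash
cat >> h.py <<'E'
ps,pb=np.load('poses.npy')
def down(yaw,tilt=0.):
    """tool z down, tool x at world angle yaw; then tilt (deg) about tool y"""
    Z=np.array([0,0,-1.]);X=np.array([np.cos(yaw),np.sin(yaw),0]);M=np.column_stack([X,np.cross(Z,X),Z])
    return M@R.from_rotvec([0,np.radians(tilt),0]).as_matrix()
def cur():
    from bench import telemetry
    o=telemetry.get_obs(); return o,rot(o['eef_rot']),np.array(o['eef_pos'])
def row(Rt,Pt,R0,P0):
    d=R0.T@(Pt-P0); r=R.from_matrix(R0.T@Rt).as_rotvec(degrees=True)
    return [np.round(d,4).tolist(),np.round(r,1).tolist()]
def grasp2tcp(Rt,G): return G+Rt[:,2]*0.011
E
python3 - <<'E'
from h import *
o,R0,P0=cur(); print(o['time_s'],P0)
Rs,os_=stT(ps)
for y in(.112,0,-.112): print('handle',Rs@[-.063,y,.09]+os_,'hinge',Rs@[.075,y,.049]+os_)
B,ob=bedT(pb); print('seat',ob+B@[0,0,.028],B[:,2])
h=Rs@[-.063,-.112,.09]+os_
Rt=down(ps[2]); print(row(Rt,grasp2tcp(Rt,h+[0,0,.08]),R0,P0))
E
```

```text
1.05 [ 0.2354416  -0.52462946  0.23931839]
handle [0.47597136 0.26040483 0.09      ] hinge [0.61360429 0.25034616 0.049     ]
handle [0.46780781 0.14870274 0.09      ] hinge [0.60544074 0.13864408 0.049     ]
handle [0.45964425 0.03700065 0.09      ] hinge [0.59727718 0.02694199 0.049     ]
seat [ 0.51767791 -0.26998325  0.11793626] [-0.45738334  0.3461075   0.81915204]
[[-0.4206, -0.4345, 0.0803], [0.0, -0.0, -61.7]]
```

>>> {"method": "step_arm", "body": {
  "plan": [
    [[-0.42,-0.434,0.08],[0,0,-61.7]],
    [[-0.42,-0.434,0.08],[0,0,-61.7]],
    [[-0.42,-0.434,0.08],[0,0,-61.7]],
    [[-0.42,-0.434,0.08],[0,0,-61.7]],
    [[-0.42,-0.434,0.08],[0,0,-61.7]]
  ],
  "fingers": 60
}}

```text
time_s: 1.55
eef_pos: [0.3277, -0.2927, 0.2064]
eef_rot: [0.0, 0.981, -0.196, 0.0]
wrist_force: [0.6, -0.2, 0.2]
opening: 0.598
```

```bash
cat > go.py <<'E'
import sys
from h import *
o,R0,P0=cur()
Rs,os_=stT(ps)
print(round(o['time_s'],2),P0,o['opening'],np.round(o['wrist_force'],1))
E
python3 - <<'E'
from go import *
h=Rs@[-.063,-.112,.09]+os_
Rt=down(ps[2]); print(row(Rt,grasp2tcp(Rt,h+[0,0,.08]),R0,P0))
E
```

```text
1.55 [ 0.327692   -0.29273704  0.20635321] 0.5979621453630827 [ 0.6 -0.2  0.2]
[[-0.0046, -0.3551, 0.0473], [0.0, -0.0, -18.4]]
```

>>> {"method": "step_arm", "body": {
  "plan": [
    [[-0.0045,-0.355,0.047],[0,0,-18.4]],
    [[-0.0045,-0.355,0.047],[0,0,-18.4]],
    [[-0.0045,-0.355,0.047],[0,0,-18.4]],
    [[-0.0045,-0.355,0.047],[0,0,-18.4]],
    [[-0.0045,-0.355,0.047],[0,0,-18.4]]
  ]
}}

```text
time_s: 2.05
eef_pos: [0.4213, -0.063, 0.1739]
eef_rot: [0.0, 0.999, -0.039, 0.001]
wrist_force: [1.0, 0.5, 0.1]
opening: 0.605
```

```bash
python3 - <<'E'
from go import *
h=Rs@[-.063,-.112,.09]+os_
Rt=down(ps[2]); print(row(Rt,grasp2tcp(Rt,h+[0,0,.08]),R0,P0))
E
```

```text
2.05 [ 0.42133431 -0.06302421  0.17391259] 0.6047032699348294 [1.  0.5 0.1]
[[0.0304, -0.1027, 0.0149], [0.0, -0.1, -0.3]]
```

>>> {"method": "step_arm", "body": {
  "plan": [
    [[0.0305,-0.1025,0.015],[0,0,0]],
    [[0.0305,-0.1025,0.015],[0,0,0]],
    [[0.0305,-0.1025,0.015],[0,0,0]],
    [[0.0305,-0.1025,0.015],[0,0,0]]
  ]
}}

```text
time_s: 2.45
eef_pos: [0.459, 0.0364, 0.1584]
eef_rot: [0.0, 0.999, -0.037, -0.0]
wrist_force: [-0.4, -1.0, -0.5]
opening: 0.598
```

```bash
python3 - <<'E'
from go import *
from bench import viewer
h=Rs@[-.063,-.112,.09]+os_
Rt=down(ps[2]); print(row(Rt,grasp2tcp(Rt,h),R0,P0))
cal=viewer.get_calibration('wrist'); im=viewer.camera('wrist')[:,:,::-1].copy()
P=np.array([[-.063,y+e,.09] for y in(0,-.112) for e in(.028,-.028)])
for q in proj(cal,P@Rs.T+os_): cv2.circle(im,tuple(int(v) for v in q),2,(0,0,255),-1)
cv2.imwrite('pics/w1.png',im)
E
```

```text
2.45 [0.45903608 0.03636804 0.1583735 ] 0.5979300165950435 [-0.4 -1.  -0.5]
[[0.0006, -0.0007, 0.0794], [0.0, 0.0, -0.1]]
```

View pics/w1.png

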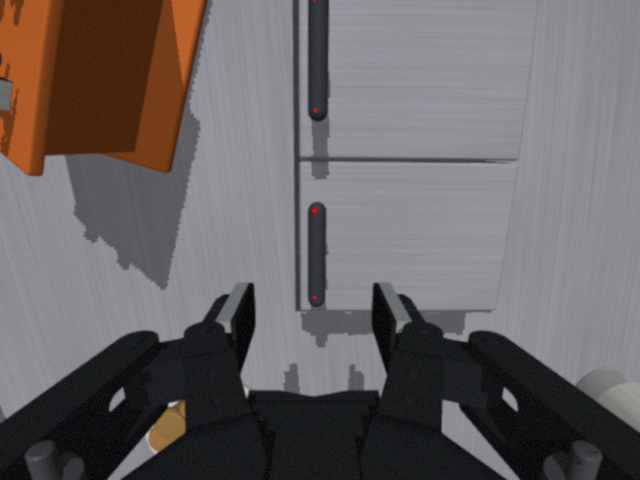

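The wrist view shows the right handle bar at (317,203)-(317,305), within about 2 px of the projected points, so the station pose holds. I'll grip the bar.

>>> {"method": "step_arm", "body": {
  "plan": [
    [[0.002,0,0.04],[0,0,0]],
    [[0.002,0,0.079],[0,0,0]],
    [[0.002,0,0.079],[0,0,0]]
  ]
}}

```text
time_s: 2.8
eef_pos: [0.4568, 0.0337, 0.0756]
eef_rot: [-0.0, 0.999, -0.04, -0.005]
wrist_force: [-1.6, -0.3, -0.3]
opening: 0.599
```

>>> {"method": "step_arm", "body": {
  "plan": [
    [[0,0,0],[0,0,0]],
    [[0,0,0],[0,0,0]],
    [[0,0,0],[0,0,0]],
    [[0,0,0],[0,0,0]],
    [[0,0,0],[0,0,0]]
  ],
  "fingers": 0
}}

```text
time_s: 3.3
eef_pos: [0.4609, 0.034, 0.0818]
eef_rot: [0.001, 0.999, -0.039, -0.0]
wrist_force: [-8.9, -2.5, 11.3]
opening: 0.105
```

```bash
cat > arc.py <<'E'
from go import *
def arc(y,th0,th1s,tilts):
    """grasp point rel. hinge now at angle th0 (model); rows for new angles (deg), tool tilt"""
    Rx=Rs
    hinge=Rs@[.075,y,.049]+os_
    G=P0-R0[:,2]*.011
    v=Rs.T@(G-hinge); print('v',v)
    for a,t in zip(th1s,tilts):
        A=R.from_rotvec([0,np.radians(a),0]).as_matrix()  # front up: rotate -x to +z is about +y
        Gt=Rs@(A@v)+hinge
        # tool tilts so its back leans to +x
        Rt=R.from_rotvec(Rs[:,1]*np.radians(t)).as_matrix()@R0
        print(a,row(Rt,grasp2tcp(Rt,Gt),R0,P0))
E
python3 - <<'E'
from arc import *
arc(-.112,0,[10,20,30,41,52],[4,8,12,16,20])
E
```

```text
3.3 [0.46089456 0.03404346 0.0818384 ] 0.10469759367273232 [-8.9 -2.5 11.3]
v [-0.1365329  -0.00284154  0.04383838]
10 [[0.0089, -0.0, -0.0231], [-0.0, -4.0, -0.0]]
20 [[0.0217, -0.0, -0.0442], [-0.0, -8.0, -0.0]]
30 [[0.0379, -0.0001, -0.0627], [-0.1, -12.0, -0.0]]
41 [[0.0592, -0.0001, -0.0793], [-0.1, -16.0, -0.0]]
52 [[0.0832, -0.0002, -0.0914], [-0.1, -20.0, -0.0]]
```

>>> {"method": "step_arm", "body": {
  "plan": [
    [[0.009,0,-0.023],[0,-4,0]],
    [[0.0215,0,-0.044],[0,-8,0]],
    [[0.038,0,-0.0625],[0,-12,0]],
    [[0.059,0,-0.0795],[0,-16,0]],
    [[0.083,0,-0.0915],[0,-20,0]]
  ]
}}

```text
time_s: 3.8
eef_pos: [0.5416, 0.0277, 0.1768]
eef_rot: [-0.006, 0.983, -0.038, -0.178]
wrist_force: [-11.2, -2.2, 17.2]
opening: 0.1
```

```bash
python3 - <<'E'
from arc import *
arc(-.112,0,[10,21,32,43,54],[3,6,9,12,15])
from bench import viewer
cv2.imwrite('pics/s1.png',viewer.camera('scene')[:,:,::-1])
E
```

```text
3.8 [0.54156151 0.02770808 0.17684032] 0.09956036559843155 [-11.2  -2.2  17.2]
v [-0.05176445 -0.00329224  0.13814124]
10 [[0.0202, -0.0001, -0.0152], [-0.0, -3.0, -0.0]]
21 [[0.0451, -0.0002, -0.0274], [-0.0, -6.0, -0.0]]
32 [[0.0719, -0.0003, -0.0346], [-0.0, -9.0, -0.0]]
43 [[0.0996, -0.0005, -0.0365], [-0.1, -12.0, -0.0]]
54 [[0.1271, -0.0006, -0.033], [-0.1, -15.0, -0.0]]
```

View pics/s1.png

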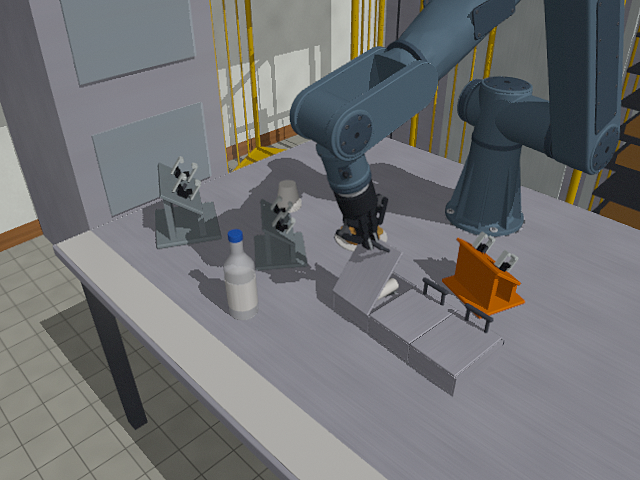

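The lid is up about 52° and a white tube shows at (388,288) in the right bay. Next I'll finish swinging the lid past vertical.

>>> {"method": "step_arm", "body": {
  "plan": [
    [[0.02,0,-0.0145],[0,-3,0]],
    [[0.045,0,-0.0265],[0,-6,0]],
    [[0.0715,0,-0.033],[0,-9,0]],
    [[0.099,0,-0.035],[0,-12,0]],
    [[0.126,0,-0.031],[0,-15,0]]
  ]
}}

```text
time_s: 4.35
eef_pos: [0.6754, 0.0173, 0.1635]
eef_rot: [-0.011, 0.954, -0.038, -0.298]
wrist_force: [4.7, -1.9, 11.9]
opening: 0.1
```

>>> {"method": "step_arm", "body": {
  "plan": [
    [[0,0,0],[0,0,0]],
    [[0,0,0],[0,0,0]]
  ],
  "fingers": 40
}}

```text
time_s: 4.55
eef_pos: [0.6728, 0.018, 0.1562]
eef_rot: [-0.012, 0.953, -0.037, -0.301]
wrist_force: [0.3, -0.6, -1.2]
opening: 0.396
```

```bash
python3 - <<'E'
from go import *
from bench import viewer
cv2.imwrite('pics/s2.png',viewer.camera('scene')[:,:,::-1])
cv2.imwrite('pics/t2.png',viewer.camera('top')[:,:,::-1])
print(np.round(o['q'],2), R0[:,2])
E
```

```text
4.55 [0.67275276 0.01804653 0.15620824] 0.3957164157649272 [ 0.3 -0.6 -1.2]
[-0.13  0.92  0.81 -0.04  2.02 -0.06] [-0.57253965  0.04488219 -0.81864763]
```

View pics/s2.png

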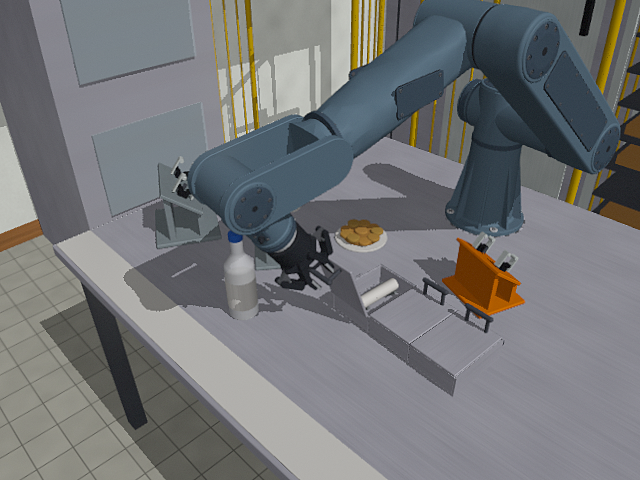

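View pics/t2.png

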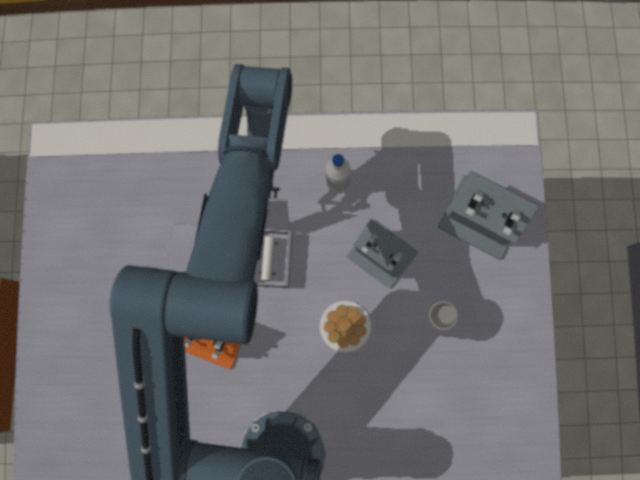

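The scene view shows the right lid past vertical (350,295) and the tube at (380,293). In the top view the tube is at (268,257). Now I'll measure its width.

```bash
python3 - <<'E'
from go import *
from bench import viewer
t=cv2.imread('pics/t2.png')
cv2.imwrite('pics/c5.png',cv2.resize(t[225:295,245:305],None,fx=8,fy=8,interpolation=cv2.INTER_CUBIC))
s=cv2.imread('pics/s2.png')
cv2.imwrite('pics/c6.png',cv2.resize(s[255:335,320:420],None,fx=7,fy=7,interpolation=cv2.INTER_CUBIC))
f=Rs@[0,-.112,.003]+os_
for d,hh in((16,20),(20,23),(28,29)):
  for n in('top','scene'):
    cal=viewer.get_calibration(n)
    q=proj(cal,np.array([f+Rs@[x,s*d/2000,hh/1000] for x in(-.06,.06) for s in(1,-1)]))
    print(d,n,np.round(q,1).tolist())
g=t[:,:,1]
for r in (245,255,265): print(r,g[r,255:295])
E
```

```text
4.65 [0.67287194 0.01827015 0.15888696] 0.3989565300836353 [ 1.3  0.2 -1. ]
16 top [[263.2, 279.5], [269.1, 279.8], [266.4, 236.1], [272.2, 236.4]]
16 scene [[395.2, 287.7], [390.1, 284.5], [357.5, 310.6], [352.4, 307.0]]
20 top [[262.4, 279.4], [269.7, 279.8], [265.5, 235.9], [272.8, 236.3]]
20 scene [[395.9, 287.1], [389.6, 283.0], [358.2, 310.0], [351.8, 305.5]]
28 top [[260.7, 279.1], [270.9, 279.6], [263.8, 235.4], [274.0, 236.0]]
28 scene [[397.4, 285.9], [388.5, 280.2], [359.6, 308.8], [350.6, 302.5]]
245 [ 46  40  44  35  32  36  48  77 116 157 182 189 188 180 164 149 131 111
  96  85  79  79  84  84  86  90  91  90  91  93  95 104 116 119 109  94
  80  86  84  89]
255 [ 41  38  28  37  38  56  83 117 152 180 188 187 179 169 152 135 116  99
  89  89  92  89  92  87  92  92  92  90  90  93 102 114 117 111  99  82
  83  87  89  90]
265 [ 52  72  83  86  90  94 113 148 177 189 189 180 168 152 131 115 102  89
  91  91  90  91  91  91  89  91  91  90  92 101 115 119 120 108  84  82
  84  85  87  88]
```

View pics/c5.png

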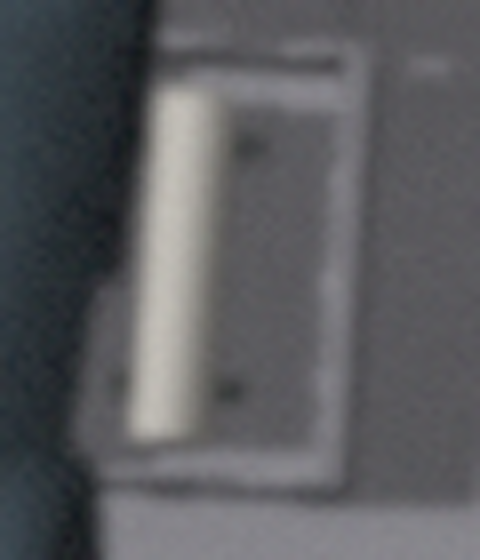

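View pics/c6.png

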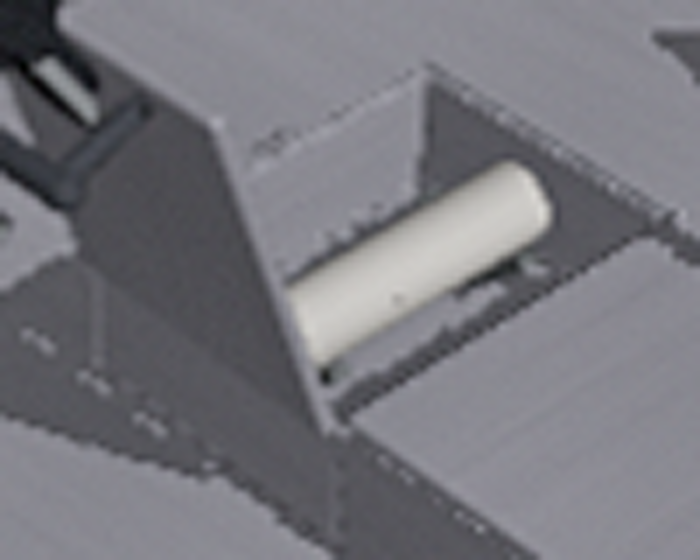

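```bash
python3 - <<'E'
from go import *
from bench import viewer
ct=viewer.get_calibration('top')
print('bottle guess', [ (x,y,np.round(proj(ct,[[x,y,.21]]),0).tolist()) for x,y in((.75,-.2),(.72,-.17))])
f=Rs@[0,-.112,.003]+os_+Rs[:,0]*.001
a=P0-R0[:,2]*.06
b=a+np.array([-.03,0,.09])
Rh=R.from_rotvec(-Rs[:,1]*np.radians(15)).as_matrix()@R0
c=grasp2tcp(down(ps[2]),f+[0,0,.029+.17])
print(row(R0,a,R0,P0)); print(row(Rh,b,R0,P0))
E
```

```text
4.65 [0.67287194 0.01827015 0.15888696] 0.3989565300836353 [ 1.3  0.2 -1. ]
bottle guess [(0.75, -0.2, [[353.0, 155.0]]), (0.72, -0.17, [[341.0, 167.0]])]
[[-0.0, 0.0, -0.06], [0.0, 0.0, 0.0]]
[[-0.0759, 0.0023, -0.1168], [0.1, 15.0, -0.0]]
```

>>> {"method": "step_arm", "body": {
  "plan": [
    [[0,0,-0.045],[0,0,0]],
    [[0,0,-0.065],[0,0,0]],
    [[-0.038,0,-0.09],[0,7.5,0]],
    [[-0.075,0,-0.118],[0,15,0]],
    [[-0.075,0,-0.118],[0,15,0]]
  ],
  "fingers": 60
}}

```text
time_s: 5.15
eef_pos: [0.6777, 0.0189, 0.3122]
eef_rot: [-0.006, 0.986, -0.038, -0.163]
wrist_force: [0.8, 0.4, 3.9]
opening: 0.596
```

```bash
python3 - <<'E'
from go import *
f=Rs@[0,-.112,.003]+os_+Rs[:,0]*.001
Rt=down(ps[2]-np.pi/2)
print(row(Rt,grasp2tcp(Rt,f+[0,0,.029+.17]),R0,P0),f, o['q'])
E
```

```text
5.15 [0.67773342 0.01892262 0.31221007] 0.5963120899316968 [0.8 0.4 3.9]
[[-0.1076, -0.0017, 0.1646], [14.8, 14.7, 88.9]] [0.52347402 0.03233577 0.003     ] [-0.13718649  0.61075745  0.9219169  -0.02194011  1.93606913 -0.06504616]
```

>>> {"method": "step_arm", "body": {
  "plan": [
    [[-0.05,0,0.03],[3,3,18]],
    [[-0.1,0,0.06],[6,6,36]],
    [[-0.1,0,0.06],[9,9,54]],
    [[-0.1,0,0.06],[12,12,72]],
    [[-0.1,0,0.06],[14.8,14.7,88.9]]
  ]
}}

```text
time_s: 5.65
eef_pos: [0.5632, 0.027, 0.2784]
eef_rot: [-0.001, 0.911, -0.399, -0.1]
wrist_force: [0.4, -0.1, 0.2]
opening: 0.601
```

```bash
python3 - <<'E'
from go import *
f=Rs@[0,-.112,.003]+os_+Rs[:,0]*.001
Rt=down(ps[2]-np.pi/2)
print(row(Rt,grasp2tcp(Rt,f+[0,0,.029+.15]),R0,P0),f, o['q'])
E
```

```text
5.65 [0.56322901 0.02702938 0.2784068 ] 0.601247244410228 [ 0.4 -0.1  0.2]
[[-0.0104, 0.017, 0.1129], [8.6, 8.2, 46.7]] [0.52347402 0.03233577 0.003     ] [-0.18889703  0.25440108  1.45234202  0.04676822  1.63022465  0.63508106]
```

>>> {"method": "step_arm", "body": {
  "plan": [
    [[-0.0105,0.017,0.08],[8.6,8.2,46.7]],
    [[-0.0105,0.017,0.08],[8.6,8.2,46.7]],
    [[-0.0105,0.017,0.1],[8.6,8.2,46.7]],
    [[-0.0105,0.017,0.113],[8.6,8.2,46.7]],
    [[-0.0105,0.017,0.113],[8.6,8.2,46.7]]
  ]
}}

```text
time_s: 6.15
eef_pos: [0.5221, 0.0324, 0.1685]
eef_rot: [0.001, 0.712, -0.702, -0.013]
wrist_force: [-0.3, -0.4, 0.1]
opening: 0.605
```

```bash
python3 - <<'E'
from go import *
from bench import viewer
f=Rs@[0,-.112,.003]+os_+Rs[:,0]*.001
Rt=down(ps[2]-np.pi/2)
cal=viewer.get_calibration('wrist'); im=viewer.camera('wrist')[:,:,::-1].copy()
for d,hh in((20,23),(28,29)):
  q=proj(cal,np.array([f+Rs@[x,s*d/2000,hh/1000] for x in(-.06,.06) for s in(1,-1)]))
  print(d,q.round())
  for p in q: cv2.circle(im,tuple(int(v) for v in p),2,(0,0,255),-1)
cv2.imwrite('pics/w3.png',im)
print(row(Rt,grasp2tcp(Rt,f+[0,0,.029-.002]),R0,P0),f, o['q'])
E
```

```text
6.15 [0.52208941 0.0324432  0.16847135] 0.6053684418606365 [-0.3 -0.4  0.1]
20 [[298. 290.]
 [321. 292.]
 [310. 147.]
 [336. 149.]]
28 [[293. 292.]
 [326. 295.]
 [304. 147.]
 [341. 150.]]
[[0.0026, -0.0042, 0.1494], [1.1, 0.9, 5.1]] [0.52347402 0.03233577 0.003     ] [-0.17299747  0.15452378  1.78926259  0.01380389  1.21938818  1.37763437]
```

View pics/w3.png

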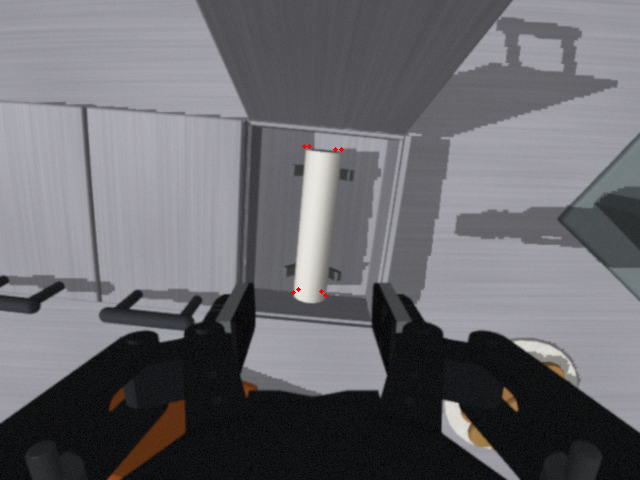

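The wrist view shows the tube from (322,150) to (311,300). Its edges match the 28 mm projection, so this is the thick tube, lying about 3 mm towards the front. I'll grasp it here.

>>> {"method": "step_arm", "body": {
  "plan": [
    [[0.0026,-0.001,0.04],[1.1,0.9,5.1]],
    [[0.0026,-0.001,0.085],[1.1,0.9,5.1]],
    [[0.0026,-0.001,0.125],[1.1,0.9,5.1]],
    [[0.0026,-0.001,0.149],[1.1,0.9,5.1]],
    [[0.0026,-0.001,0.149],[1.1,0.9,5.1]]
  ]
}}

```text
time_s: 6.7
eef_pos: [0.5197, 0.0325, 0.0176]
eef_rot: [-0.001, -0.684, 0.73, 0.003]
wrist_force: [-0.4, 0.7, -0.0]
opening: 0.6
```

```bash
python3 - <<'E'
from go import *
f=Rs@[-.002,-.112,.003]+os_
Rt=down(ps[2]-np.pi/2)
print(row(Rt,grasp2tcp(Rt,f+[0,0,.029-.002]),R0,P0),f, o['q'])
E
```

```text
6.7 [0.51972464 0.03248769 0.01760588] 0.5999395000958956 [-0.4  0.7 -0. ]
[[-0.0001, -0.0007, -0.0014], [0.3, 0.1, 0.4]] [0.520482   0.03255443 0.003     ] [-1.66372069e-01  3.83975284e-01  1.87027944e+00  1.27292852e-03
  8.93559425e-01  1.46886868e+00]
```

>>> {"method": "step_arm", "body": {
  "plan": [
    [[0,0,-0.001],[0.3,0,0.4]],
    [[0,0,-0.001],[0.3,0,0.4]],
    [[0,0,-0.001],[0.3,0,0.4]],
    [[0,0,-0.001],[0.3,0,0.4]],
    [[0,0,-0.001],[0.3,0,0.4]]
  ],
  "fingers": 0
}}

```text
time_s: 7.2
eef_pos: [0.524, 0.0323, 0.0226]
eef_rot: [0.003, -0.68, 0.733, -0.002]
wrist_force: [-2.2, 3.3, 8.9]
opening: 0.306
```

```bash
python3 - <<'E'
from go import *
print(o['opening']*85)
E
```

```text
7.2 [0.52401869 0.03227716 0.0226228 ] 0.30592993201679913 [-2.2  3.3  8.9]
26.004044221427925
```

>>> {"method": "step_arm", "body": {
  "plan": [
    [[0,0,-0.04],[0,0,0]],
    [[0,0,-0.085],[0,0,0]],
    [[0,0,-0.13],[0,0,0]],
    [[0,0,-0.18],[0,0,0]],
    [[0,0,-0.2],[0,0,0]]
  ]
}}

```text
time_s: 7.7
eef_pos: [0.5241, 0.0314, 0.2271]
eef_rot: [0.005, -0.68, 0.733, -0.005]
wrist_force: [1.6, 0.3, -0.6]
opening: 0.309
```

```bash
cat >> h.py <<'E'
def seatpose(h,dy=0.,dx=0.,g=.0094):
    B,ob=bedT(pb); Rt=np.column_stack([B[:,0],-B[:,1],-B[:,2]])
    return Rt, ob+B@np.array([dx,dy,.028+h])+Rt[:,2]*g
E
python3 - <<'E'
from go import *
Rt,P=seatpose(.10); print(row(Rt,P,R0,P0)); print(P)
E
```

```text
7.7 [0.52414347 0.03142888 0.22710903] 0.308833994120085 [ 1.6  0.3 -0.6]
[[0.2729, 0.0283, 0.0346], [16.7, 31.6, -55.5]]
[ 0.47623898 -0.23862591  0.19215143]
```

>>> {"method": "step_arm", "body": {
  "plan": [
    [[0.034,0.004,0.004],[2.1,4,-7]],
    [[0.068,0.007,0.008],[4.2,8,-14]],
    [[0.102,0.011,0.013],[6.3,12,-21]],
    [[0.136,0.014,0.017],[8.4,16,-28]],
    [[0.17,0.018,0.022],[10.4,20,-35]]
  ]
}}

```text
time_s: 8.2
eef_pos: [0.4912, -0.1375, 0.1995]
eef_rot: [0.065, 0.855, -0.479, 0.185]
wrist_force: [0.6, -0.4, -1.9]
opening: 0.309
```

```bash
python3 - <<'E'
from go import *
Rt,P=seatpose(.10); print(row(Rt,P,R0,P0)); print(P)
E
```

```text
8.2 [ 0.49121687 -0.1375037   0.19952207] 0.3089567644599443 [ 0.6 -0.4 -1.9]
[[0.0706, 0.067, 0.0321], [6.6, 11.8, -20.0]]
[ 0.47623898 -0.23862591  0.19215143]
```

>>> {"method": "step_arm", "body": {
  "plan": [
    [[0.023,0.022,0.01],[2.2,3.9,-6.7]],
    [[0.046,0.044,0.02],[4.4,7.8,-13.4]],
    [[0.0705,0.067,0.032],[6.6,11.8,-20]],
    [[0.0705,0.067,0.032],[6.6,11.8,-20]],
    [[0.0705,0.067,0.032],[6.6,11.8,-20]]
  ]
}}

```text
time_s: 8.7
eef_pos: [0.4738, -0.2389, 0.1904]
eef_rot: [0.095, 0.904, -0.307, 0.283]
wrist_force: [-0.1, -0.1, -0.8]
opening: 0.305
```

```bash
python3 - <<'E'
from go import *
from bench import viewer
Rt,P=seatpose(.10); print(row(Rt,P,R0,P0)); print(P)
B,ob=bedT(pb)
L=np.array([[sx*.0138,y,.038] for y in(.04,-.04,.033,.047,-.033,-.047) for sx in(1,-1)]+[[0,y,.028] for y in (.06,-.06)])
# current tube (assumed) in grasp
tub=P0-R0[:,2]*.0094+np.outer([.06,-.06],R0[:,1])
for n in('wrist','scene','top'):
    cal=viewer.get_calibration(n); im=viewer.camera(n)[:,:,::-1].copy(); cv2.imwrite(f'pics/{n}4raw.png',im)
    for q in proj(cal,L@B.T+ob): cv2.circle(im,tuple(int(v) for v in q),1,(0,0,255),-1)
    for q in proj(cal,tub): cv2.circle(im,tuple(int(v) for v in q),2,(0,255,0),-1)
    cv2.imwrite(f'pics/{n}4.png',im)
E
```

```text
8.7 [ 0.4738025  -0.23889419  0.19036607] 0.30528804820031613 [-0.1 -0.1 -0.8]
[[0.0025, -0.0017, -0.0005], [0.2, 0.3, -0.4]]
[ 0.47623898 -0.23862591  0.19215143]
```

View pics/wrist4.png

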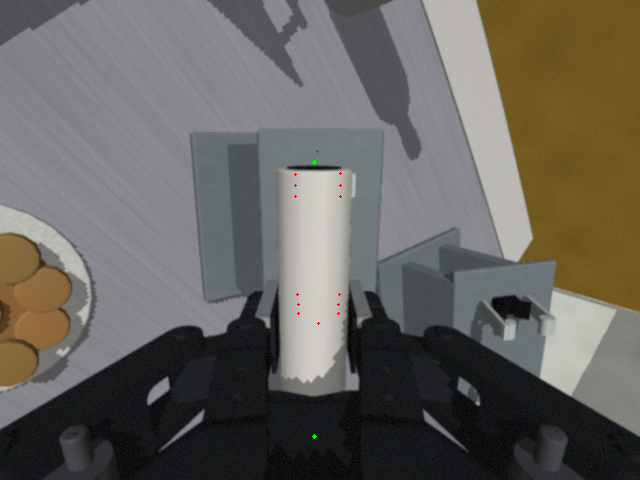

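View pics/scene4.png

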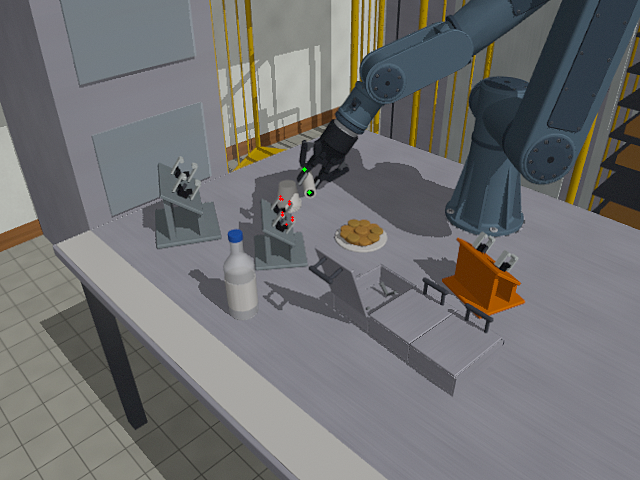

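View pics/top4.png

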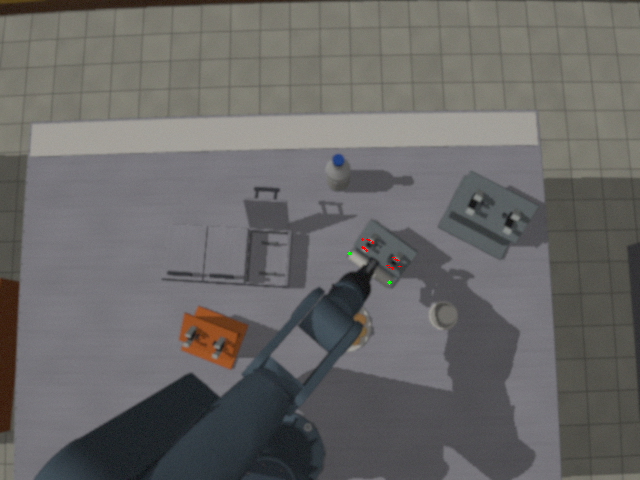

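```bash
python3 - <<'E'
from go import *
from bench import viewer
B,ob=bedT(pb); cal=viewer.get_calibration('wrist')
for x in(-.045,.045):
    print(x,proj(cal,np.array([[x,y,z] for z in (0,) for y in(.075,.05,.03)])@B.T+ob).round(1).tolist())
im=cv2.imread('pics/wrist4raw.png')
cv2.imwrite('pics/c7.png',cv2.resize(im[110:310,180:400],None,fx=3.5,fy=3,interpolation=cv2.INTER_CUBIC))
s=cv2.imread('pics/top4.png');cv2.imwrite('pics/c8.png',cv2.resize(s[210:300,335:425],None,fx=6.5,fy=6.5,interpolation=cv2.INTER_CUBIC))
s=cv2.imread('pics/scene4.png');cv2.imwrite('pics/c9.png',cv2.resize(s[150:280,245:335],None,fx=6,fy=4.6,interpolation=cv2.INTER_CUBIC))
E
```

```text
8.85 [ 0.47529202 -0.23714016  0.190649  ] 0.30729238333815617 [ 0.4 -0.2 -0.7]
-0.045 [[253.0, 133.1], [254.7, 169.3], [256.1, 197.0]]
0.045 [[381.7, 132.2], [380.3, 168.5], [379.2, 196.3]]
```

View pics/c7.png

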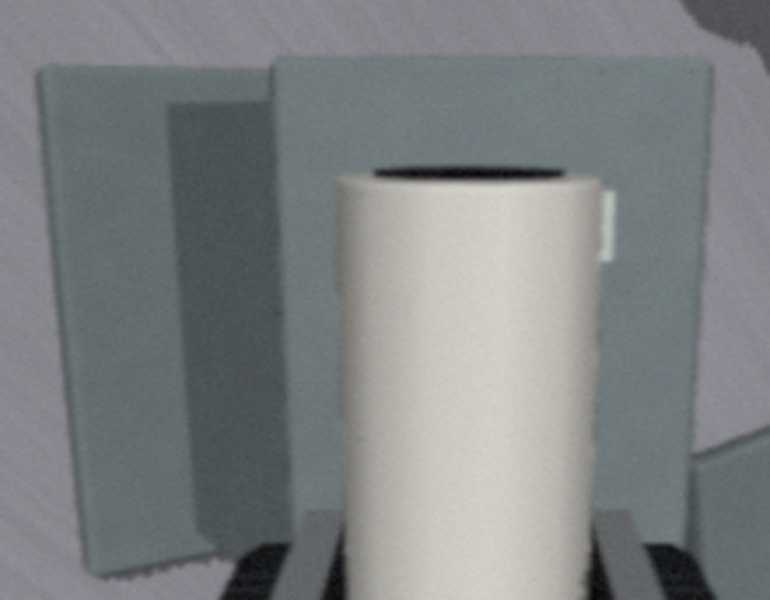

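View pics/c8.png

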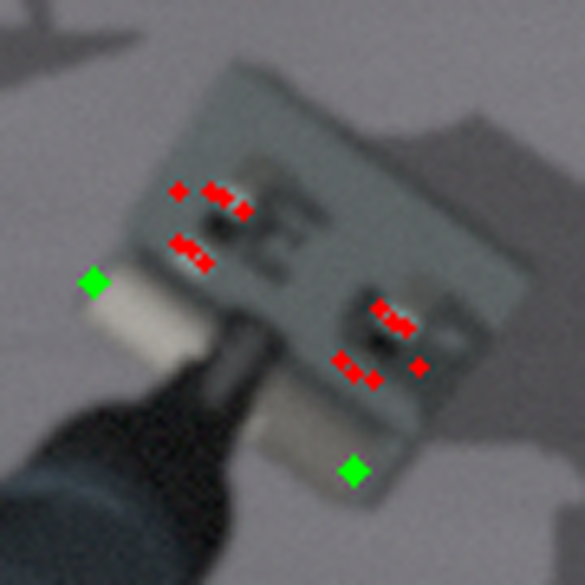

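View pics/c9.png

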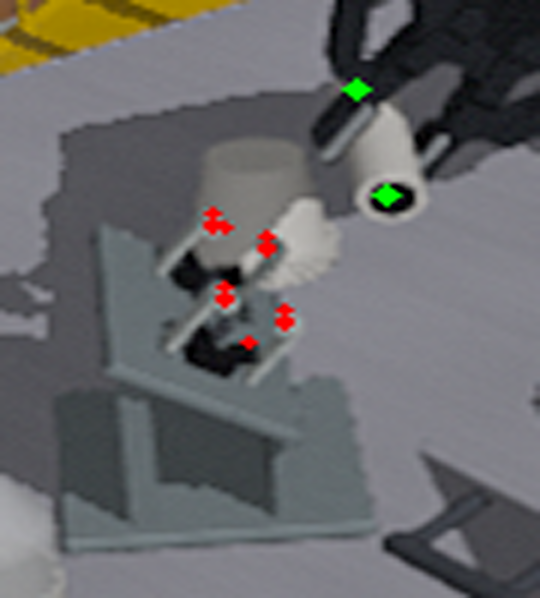

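```bash
python3 - <<'E'
from go import *
from bench import viewer
B,ob=bedT(pb); cal=viewer.get_calibration('wrist')
im=viewer.camera('wrist')[:,:,::-1]; cv2.imwrite('pics/w5.png',im)
cal2=viewer.get_calibration('wrist'); print(cal['origin'],cal2['origin'])
for x in(-.045,.045):
    print(x,proj(cal,np.array([[x,y,z] for z in (0,) for y in(.075,.05,.03)])@B.T+ob).round(1).tolist())
print('lip outer',proj(cal,np.array([[.0178,y,.038] for y in(.047,.033)]+[[0,y,.028] for y in(.06,.04)])@B.T+ob).round(1).tolist())
tub=P0-R0[:,2]*.0094+np.outer([-.06,-.057,-.04],R0[:,1]); print('tube',proj(cal,tub).round(1).tolist())
g=cv2.GaussianBlur(im,(3,3),0).astype(int)
for r in(150,165,185,197,230,250): print(r,[(x,int(np.abs(g[r,x+1]-g[r,x-1]).sum())) for x in range(240,400) if np.abs(g[r,x+1]-g[r,x-1]).sum()>35])
cv2.imwrite('pics/c10.png',cv2.resize(im[110:310,180:400],None,fx=3.5,fy=3,interpolation=cv2.INTER_CUBIC))
E
```

```text
8.85 [ 0.47529202 -0.23714016  0.190649  ] 0.30729238333815617 [ 0.4 -0.2 -0.7]
[ 0.45432513 -0.13866152  0.30117327] [ 0.45449078 -0.13835905  0.30104598]
-0.045 [[253.0, 133.1], [254.7, 169.3], [256.1, 197.0]]
0.045 [[381.7, 132.2], [380.3, 168.5], [379.2, 196.3]]
lip outer [[346.9, 177.7], [346.5, 200.4], [317.6, 155.6], [317.7, 187.4]]
tube [[314.2, 162.2], [314.2, 170.8], [314.2, 217.9]]
150 [(257, 48), (258, 57), (259, 45), (383, 52), (384, 43)]
165 [(258, 53), (259, 68), (260, 48), (382, 52), (383, 38)]
185 [(258, 44), (259, 58), (260, 51), (279, 37), (280, 41), (281, 36), (351, 73), (352, 62), (354, 97), (355, 112), (356, 68), (381, 56)]
197 [(259, 52), (260, 60), (261, 45), (280, 40), (281, 37), (350, 55), (351, 71), (353, 61), (354, 124), (355, 103), (356, 41), (380, 36), (381, 50)]
230 [(260, 48), (261, 58), (262, 47), (281, 37), (282, 37), (283, 37), (350, 43), (351, 40), (379, 61), (380, 50)]
250 [(261, 44), (262, 45), (263, 38), (281, 36), (284, 37), (347, 38), (348, 50), (349, 48), (378, 59), (379, 52)]
```

View pics/c10.png

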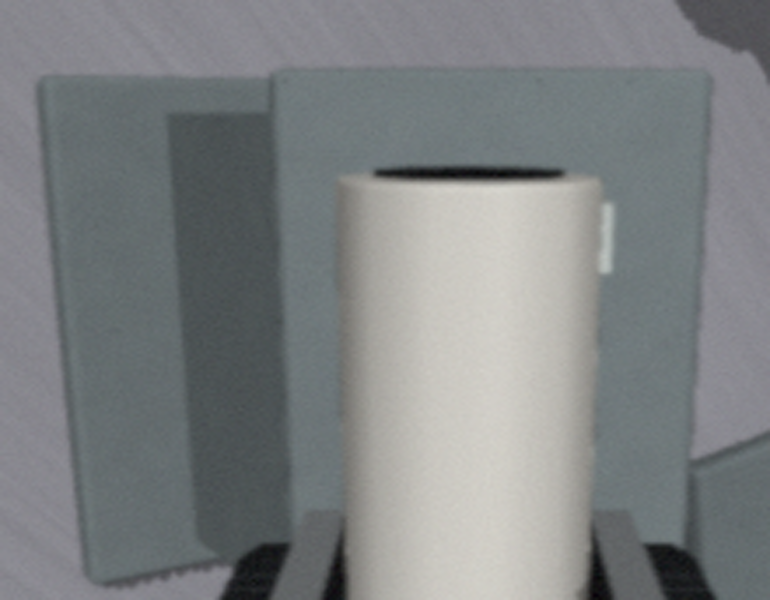

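The wrist view shows the bed edges at x≈260 and 381 and a jaw edge at 355, so the rack is about 1 mm further up-slope than assumed. The tube is square to the tool, centred at x≈315. I'll apply +0.8 mm in x and +3 mm in y, then approach.

```bash
python3 - <<'E'
from go import *
for h in(.03,0,-.008):
    Rt,P=seatpose(h,.003,.0008); print(h,row(Rt,P,R0,P0))
E
```

```text
8.9 [ 0.47554703 -0.23683809  0.19050774] 0.3045434214852211 [-0.  -0.6 -0.6]
0.03 [[0.0035, -0.0021, 0.0696], [0.0, 0.3, -0.4]]
0 [[0.0037, -0.0021, 0.0996], [0.0, 0.3, -0.4]]
-0.008 [[0.0037, -0.0021, 0.1076], [0.0, 0.3, -0.4]]
```

>>> {"method": "step_arm", "body": {
  "plan": [
    [[0.0035,-0.002,0.03],[0,0.3,-0.4]],
    [[0.0035,-0.002,0.06],[0,0.3,-0.4]],
    [[0.0035,-0.002,0.07],[0,0.3,-0.4]],
    [[0.0035,-0.002,0.07],[0,0.3,-0.4]],
    [[0.0035,-0.002,0.07],[0,0.3,-0.4]]
  ]
}}

```text
time_s: 9.4
eef_pos: [0.5107, -0.2606, 0.1341]
eef_rot: [0.096, 0.905, -0.303, 0.284]
wrist_force: [0.4, 0.4, -1.6]
opening: 0.305
```

```bash
cat > chk.py <<'E'
from go import *
B,ob=bedT(pb)
tu=P0-R0[:,2]*.0094
print('tube mid in bed frame (seat rel)',((tu-ob)@B-[0,0,.028])*1000,'force bed',np.array(o['wrist_force'])@B)
Rt,P=seatpose(0,.003,.0008); print(row(Rt,P,R0,P0))
E
python3 chk.py; python3 - <<'E'
from h import *
from bench import viewer
im=viewer.camera('wrist')[:,:,::-1]; cv2.imwrite('pics/w6.png',im)
E
```

```text
9.4 [ 0.51071053 -0.26055586  0.13406086] 0.30513992494216724 [ 0.4  0.4 -1.6]
tube mid in bed frame (seat rel) [ 0.05745581  3.3146987  29.05813627] force bed [-0.89293331  0.57588807 -1.32553502]
[[0.0008, 0.0003, 0.0291], [0.0, 0.1, 0.1]]
```

View pics/w6.png

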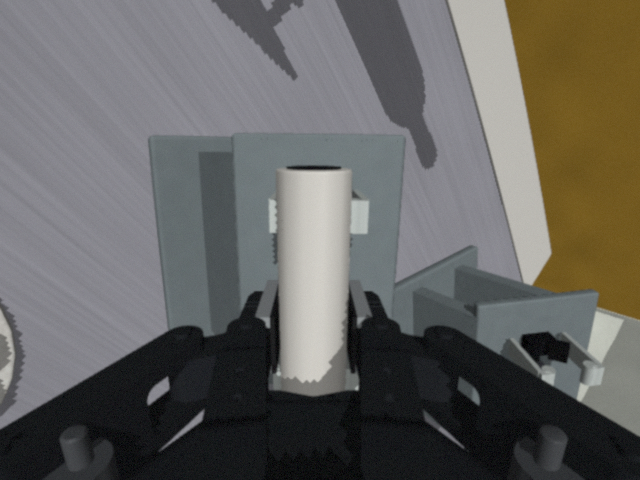

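Now both jaw edges are visible at x=269 and 368 (centre 318.5), against a tube centre of 314.5. That calls for another 1.7 mm up-slope before pressing.

>>> {"method": "step_arm", "body": {
  "plan": [
    [[0.0017,0,0.004],[0,0,0]],
    [[0.0017,0,0.01],[0,0,0]],
    [[0.0017,0,0.016],[0,0,0]],
    [[0.0017,0,0.022],[0,0,0]],
    [[0.0017,0,0.026],[0,0,0]]
  ]
}}

```text
time_s: 9.95
eef_pos: [0.5234, -0.2712, 0.1138]
eef_rot: [0.096, 0.904, -0.303, 0.284]
wrist_force: [-1.0, 1.2, 0.1]
opening: 0.311
```

```bash
python3 chk.py
```

```text
9.95 [ 0.52337823 -0.27123365  0.11383956] 0.3111484525808429 [-1.   1.2  0.1]
tube mid in bed frame (seat rel) [2.00085154 2.4513384  3.00417087] force bed [-1.18800169  0.36873428  0.91764916]
[[-0.0012, -0.0006, 0.003], [0.1, 0.1, 0.1]]
```

>>> {"method": "step_arm", "body": {
  "plan": [
    [[0,0,0.002],[0,0,0]],
    [[0,0,0.004],[0,0,0]],
    [[0,0,0.006],[0,0,0]],
    [[0,0,0.006],[0,0,0]]
  ]
}}

```text
time_s: 10.35
eef_pos: [0.5255, -0.273, 0.11]
eef_rot: [0.096, 0.905, -0.303, 0.284]
wrist_force: [-25.4, 14.2, 28.3]
opening: 0.308
```

```bash
python3 chk.py; python3 - <<'E'
from h import *
from bench import viewer
cv2.imwrite('pics/w7.png',viewer.camera('wrist')[:,:,::-1])
s=viewer.camera('scene')[:,:,::-1];cv2.imwrite('pics/c11.png',cv2.resize(s[170:280,235:335],None,fx=6,fy=5.4,interpolation=cv2.INTER_CUBIC))
E
```

```text
10.35 [ 0.5254995  -0.27295748  0.10999004] 0.30849245689716925 [-25.4  14.2  28.3]
tube mid in bed frame (seat rel) [ 2.03371007  2.35769035 -1.71603841] force bed [-7.35992122 -4.00443953 39.75707642]
[[-0.0012, -0.0007, -0.0017], [0.1, 0.1, 0.1]]
```

View pics/w7.png

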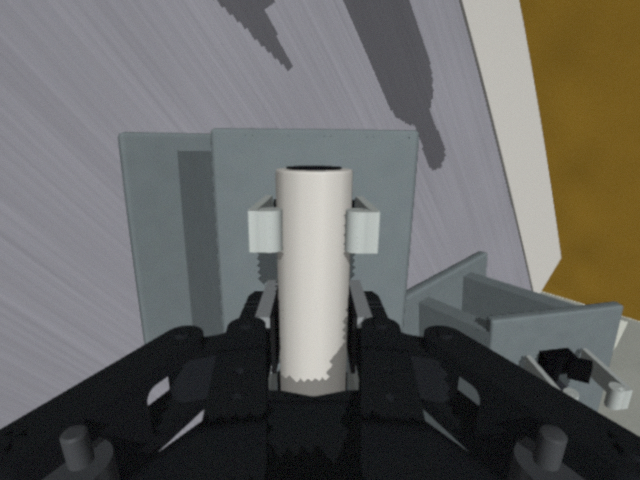

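View pics/c11.png

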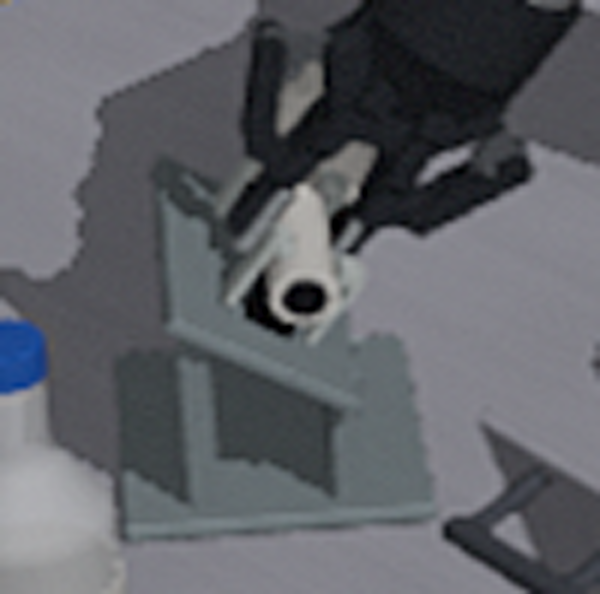

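The tube is between the lips at (265,230) and (362,230), and the push met a hard stop at 40 N at the predicted seat depth. I'll release it and back off.

>>> {"method": "step_arm", "body": {
  "plan": [
    [[0,0,-0.003],[0,0,0]],
    [[0,0,-0.004],[0,0,0]],
    [[0,0,-0.004],[0,0,0]],
    [[0,0,-0.004],[0,0,0]]
  ],
  "fingers": 55
}}

```text
time_s: 10.85
eef_pos: [0.5242, -0.272, 0.1118]
eef_rot: [0.096, 0.904, -0.303, 0.284]
wrist_force: [0.5, 0.6, 0.0]
opening: 0.55
```

>>> {"method": "step_arm", "body": {
  "plan": [
    [[0,0,-0.03],[0,0,0]],
    [[0,0,-0.07],[0,0,0]],
    [[0,0,-0.1],[0,0,0]],
    [[0,0,-0.12],[0,0,0]],
    [[0,0,-0.12],[0,0,0]]
  ]
}}

```text
time_s: 11.35
eef_pos: [0.4701, -0.2307, 0.2131]
eef_rot: [0.097, 0.904, -0.303, 0.286]
wrist_force: [0.1, 0.0, -0.4]
opening: 0.546
```

```bash
python3 chk.py; python3 - <<'E'
from h import *
from bench import viewer
B,ob=bedT(pb)
for n in('wrist','scene','top'):
    im=viewer.camera(n)[:,:,::-1].copy(); cv2.imwrite(f'pics/{n}8.png',im)
    cal=viewer.get_calibration(n)
    print(n,proj(cal,np.array([[0.001,y,.028] for y in(.0624,-.0576)])@B.T+ob).round(1).tolist())
s=cv2.imread('pics/scene8.png');cv2.imwrite('pics/c12.png',cv2.resize(s[170:280,235:335],None,fx=6,fy=5.4,interpolation=cv2.INTER_CUBIC))
E
```

```text
11.35 [ 0.47005642 -0.23073287  0.2130755 ] 0.5456395436868705 [ 0.1  0.  -0.4]
tube mid in bed frame (seat rel) [  4.02847239   2.57358964 122.69957013] force bed [-0.20742383  0.07399533 -0.39852703]
[[-0.0037, -0.0006, 0.1227], [0.1, -0.2, 0.1]]
wrist [[310.7, 153.9], [310.8, 311.9]]
scene [[285.8, 224.7], [281.9, 200.1]]
top [[361.4, 238.4], [399.4, 265.5]]
```

View pics/wrist8.png

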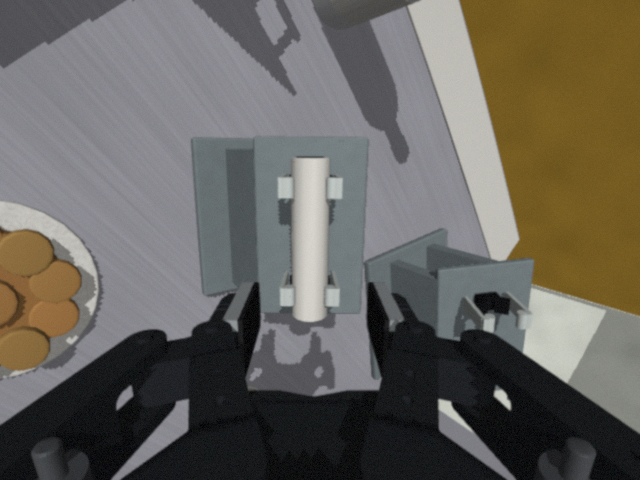

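View pics/c12.png

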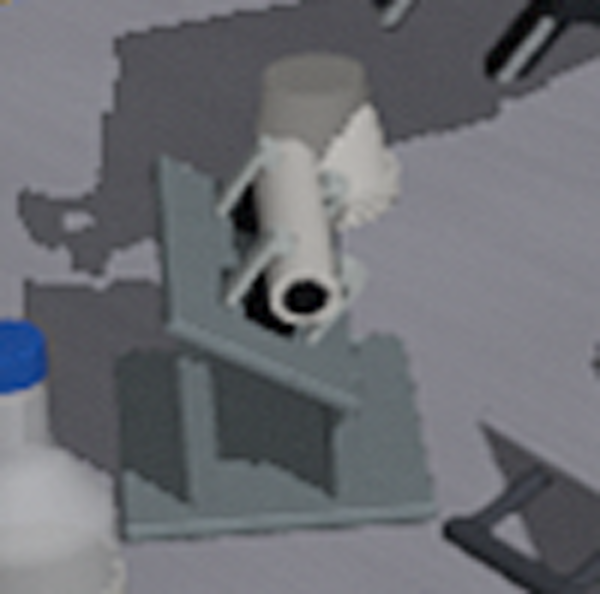

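The wrist view shows the tube from (311,157) to (311,320), with lips symmetric on both sides at both clips (y≈188 and 292). In the scene view the near end is centred at (285.8,225.0), against (285.8,224.7) predicted for home, and the bystanders haven't moved. I'll hand it in.

```bash
python3 -c "
from bench import ticket,telemetry
print(ticket.hand_in()); print(telemetry.get_obs()['time_s'])"
```

```text
the job is handed in; nothing more can be done
None
the job is handed in; nothing more can be done
```

I opened the right lid to about 108°. The tube inside was the thick one, so I left the other two lids shut. I lifted it out and snapped it sideways into both clips of the smaller grey rack. I then released it, backed the gripper about 120 mm away and handed the job in at about 11.5 s of the 72 s allowed.

**Tube size:** in the wrist picture its edges matched a 28 mm tube. The gripper stopped at an opening of 0.31 (about 26 mm by the nominal scale). That scale also read the 11 mm handle bar about 2 mm small.

**Seating:** the push met a solid stop at about 40 N, 1.7 mm past the predicted depth, within the calibration error. Afterwards the near end lay within 0.5 px of where it should be, and the lips sat evenly on both sides at both clips.

**Position offset:** the wrist camera put the rack 1 to 2 mm further up the slope than the fixed cameras had. I corrected for that before pressing.

**Not checked:** I had no reading of the jaw angles or the feeler pins, so those rest on the pictures and the force. The bottle, cups and plate showed no visible movement, but I did not measure their positions again.

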